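# Sweep the garlic off the chopping board into the tray that slides out beneath it

## Robot

A 6-joint arm with a two-finger parallel gripper is mounted at the origin on a cart in front of the work surface, level with it; the furniture and walls round the work are solid. World frame = base frame: x ahead of the robot, y to its left, z up, the work surface at z = 0. Lengths are in m, angles in degrees, forces in N, time in s.
With the tool pointing down it reaches from about 0.325 to 0.85 m from the base axis. Payload 15.5 kg.
Tool frame: the origin (TCP) lies midway between the tips of the shut fingers; the grasp point (between the pads) lies 19 mm behind it; z points along the fingers, x is the direction in which the jaws open and shut, and the axes are right-handed (so a half turn about z gives the same grasp; the last joint's range is limited). The gripper opens to 91 mm and grips with 3 to 60 N. Pads are 32 mm wide; open, the fingers measure 118 mm over their backs; the gripper's body (76 mm by 178 mm) begins 60 mm behind the grasp point.
Start: joints at [-5.472, 28.281, 77.091, -0, 74.628, -5.472], TCP at [0.625, 0, 0.214] pointing down, gripper open.
Joint ranges: [-166.48, 166.48], [-47.26, 123.95], [12.59, 153.08], [-70.14, 250.14], [6.76, 159.57], [-176.63, 176.63]. Speed limits (degrees/s): [108.29, 108.29, 147.25, 172.46, 172.46, 172.46].

## Interface

Orientations are given as a 3x3 rotation matrix whose columns are the frame's x, y, z axes.
In Python, from plant import env gives the robot as it stands.
- The arm moves only by the tool play_rows, never from a script. Its argument "series" is a list of rows, each a list of 4 numbers: the shift along the tool's x, y, z in mm, then the turn about the tool's z in rad. In form: [[dx, dy, dz, spin], ...]. A call has 1 to 5 rows; each row is the pose to reach, as a shift and turn from the pose commanded when the call began, along the tool's axes at that moment; what a row does not reach only later rows make up. A row lasts 1/8 s, in which the tool goes at most 62.5 mm and 10.7 degrees, less where a joint would pass 70% of its speed; a pose out of reach is approached as far as the arm can. A call with a gripper value outside its range is refused whole. "claw" is the closure, from 0 (fully open) to 1 (shut), set as the call begins (left out, the last holds). The fingers move at their own pace and stop on an object; "force" is the grip in N (left out, the last holds). Time passes only in rows, so rows that repeat a pose let the fingers close. It gives the time, the measured TCP pose, the force and the opening at its end, in the units of the state.
- env.observe(): the state, without advancing time (a new reading comes with each control period).
- env.grab_frame(name): name is "scene" or "side" or "wrist"; returns a dict with "pixels" (480x640x3 uint8, blue, green, red), "fx", "fy", "cx", "cy" (pixels), "rvec" (rotation vector, rad) and "tvec" (3), from world to camera coordinates, as OpenCV has them. Camera axes: x right, y down, z forward; pixel columns grow to the right and rows downward; lengths in m; the calibration is good to about 2 mm. A picture is of the moment at which its call begins. There is no depth.
- env.sign_off(): hands the job in, once; it reports no verdict.
Trained networks look in the newest picture that a camera, given by its name, has taken for a name from the list of things; names that differ only in an ending like _2 or _b are one class to them, and where a whole thing is asked for, a point or a joint stands for the part that bears it (a point fixed in the world has none). Each returns a list of dicts, best first, with "p" (0 to 1); they miss things now and then, are a little off and sometimes report something else, mostly with a low value. They report only what shows in the picture. A call takes as long as a camera call.
- env.trace(query, camera): "region" (480x640 bool, what is visible of it) and "box" ([left, top, width, height] in pixels, round what is visible of it).
- env.place_of(query, camera): "centre" ([row, column] in pixels: a listed point, or the origin of a listed thing).
The state is a dict: "t": time; "joint_pos": joint angles; "joint_vel": joint speeds; "joint_torque": joint torques, N m; "tcp_pos": TCP position; "tool_rot": TCP orientation; "force": force on the tool from outside, world axes, zero at the start; "moment": the same for the moment, N m; "grip_width": opening from 0.0 (shut) to 1.0 (fully open).
Only numpy, scipy, OpenCV 4.12 (cv2) and the standard library are available. Lean on these libraries where they do the work, as an engineer would, in place of code of your own. Each camera call takes 0.05 s, during which the arm holds its last target. There are 200 camera calls.

## Task

Put the garlic away in the tray of the chopping board: hook a fingertip behind the front lip of the steel tray under the chopping board and draw the tray out to its stop, push the garlic bulb across the board and over that edge so that it drops into the tray, then push the tray fully home again. Do it all with the fingertips, without picking up or carrying anything, and leave the onion on the board and the things round about where they are.

Things in the scene. Friction and masses are not known exactly. Their poses are not given: they have to be found in the camera images.
- station: Chopping station, fixed: light wooden board with darker end strips on two wooden sides. Board 280 mm along its x, 290 mm along its y; upper face 102 mm, underside 84 mm above the worktop. Origin on the worktop under the board's centre, z up. The steel tray beneath draws out level to the station's -x, past the edge at x = -140 mm (towards the sink, roughly the robot's left).
- tray (a joint): How far the steel tray is drawn out, m: 0 = fully home, 0.16 = at its stop; it may start up to 25 mm out. It slides along the station's x on runners with 1.5 N of friction, no spring, and stays where it is left. Tray: open box 310 mm along x, 230 mm along y, walls 3 mm thick, rim 72 mm, underside 12 mm above the worktop.
- tray_lip (a point): Top middle of the tray's front lip (rolled edge, 7 mm thick, 248 mm long along the station's y), 75.5 mm above the worktop; moves with the tray. With the tray home it is 52 mm outside the board's edge: a fingertip goes down from above into the 49 mm gap between board edge and front wall, behind the lip. The lip's outer face is 3.5 mm from this point, to -x.
- tray_in (a point): Centre of the tray's inner floor, 15 mm above the worktop, axes as the station's; the inside reaches 152 mm either way along x and 112 mm along y. It moves with the tray.
- garlic_c (a point): Centre of the garlic bulb (pale, ribbed, short stalk up, 60 x 57 x 58 mm, about 40 g, loose), half-way up. It sits on the board on one or the other side of the board's middle line, the onion on the other side, 120 mm or so away.
- onion_c (a point): Centre of the onion (dark red, 64 x 67 x 71 mm, loose), half-way up, on the board. Stays there.
- mug: White mug standing on the drainer beside the sink, 78 x 109 x 101 mm, origin under its centre. Leave alone.
- glass: Drinking glass standing on the drainer, 79 mm across, 90 mm high, origin under its centre. Leave alone.
- teaspoon: Steel teaspoon lying on the drainer, 132 x 28 x 11 mm, origin under its centre. Leave alone.
- mill: Wooden pepper mill at the back of the worktop, 58 mm across, 170 mm high, origin under its centre. Leave alone.
- spice_jar: Spice jar with black cap at the back of the worktop, 41 mm across, 105 mm high, origin under its centre. Leave alone.

How it is judged (in metres and radians):
On the way, in this order (a step that is already met when the one before it is completed fails the run):
1. the tray is drawn out to its stop (at least 145 of 160 mm), the garlic still on the board (value of joint tray above 0.145 m and z of garlic_c in the frame of station above 0.115 m), for 0.2 s.
2. the garlic lies in the drawn-out tray (x of garlic_c in the frame of tray_in between -0.15 and 0.15 m and y of garlic_c in the frame of tray_in between -0.112 and 0.112 m and z of garlic_c in the frame of tray_in below 0.055 m and value of joint tray above 0.1 m), for 0.2 s.
At the end, for the whole second after the job is handed in: The tray is home (within 6 mm), the garlic lies at rest inside it with its centre less than 55 mm above the tray's floor, and the onion is still on the board (value of joint tray below 0.006 m and x of garlic_c in the frame of tray_in between -0.15 and 0.15 m and y of garlic_c in the frame of tray_in between -0.112 and 0.112 m and z of garlic_c in the frame of tray_in below 0.055 m and z of onion_c in the frame of station above 0.12 m and linear speed of each of garlic, onion below 0.03 m/s); the robot touches nothing.
It fails at once if the garlic is lifted (its centre more than 48 mm above the board; it is 29 mm at rest) (z of garlic_c in the frame of station above 0.15 m).
It fails at once if the garlic is carried or flung through the air beyond the board's edge instead of being pushed over it (x of garlic_c in the frame of station below -0.19 m and z of garlic_c in the frame of station above 0.12 m).
It fails at once if the onion is moved by more than 25 mm (distance of onion_c from where it was at the start of the episode above 0.025 m).
It fails at once if the mug, glass, teaspoon, pepper mill or spice jar is moved by more than 25 mm (distance of any of mug, glass, mill, spice_jar, teaspoon from where it was at the start of the episode above 0.025 m).
It also fails if it takes over 58 s, if anything falls off the work surface, if the arm or the gripper's body presses on something with over 40 N, if the wrist force passes 120 N, or if a joint passes its speed limit or range.

## Working session

There is one attempt and no reset: what is moved stays moved. The work goes in short steps, Python scripts to look and compute and a tool call to move; the robot and the scene stay as the last step left them, time stands still between calls to the robot, and variables do not carry over. Pictures are saved under pics/ and viewed, about 8 in all and at most 12, crops included, and the job is handed in when it is done.

Besides the shell and the picture viewer there is one more tool, called after ">>>" as name(argument=value, ...) on one line, values as JSON. play_rows: Moves the arm, as the interface text tells. Its arguments: {"type":"object","properties":{"series":{"type":"array","items":{"type":"array","items":{"type":"number"}}},"claw":{"type":"number"},"force":{"type":"number"}},"required":["series"]}

```bash
mkdir -p pics; ls
cat > h.py <<'E'
import numpy as np, cv2
from plant import env
def cam(f):
    R=cv2.Rodrigues(np.array(f["rvec"],float))[0]; return R,np.array(f["tvec"],float).ravel(),np.array([[f["fx"],0,f["cx"]],[0,f["fy"],f["cy"]],[0,0,1.]])
def ray(f,rc):
    R,t,K=cam(f); d=R.T@np.linalg.inv(K)@np.array([rc[1],rc[0],1.]); return -R.T@t,d/np.linalg.norm(d)
def atz(f,rc,z):
    c,d=ray(f,rc); return c+d*(z-c[2])/d[2]
def tri(rays):
    A=sum(np.eye(3)-np.outer(d,d) for c,d in rays); b=sum((np.eye(3)-np.outer(d,d))@c for c,d in rays); return np.linalg.solve(A,b)
def proj(f,p):
    R,t,K=cam(f); q=K@(R@np.array(p)+t); return q[:2]/q[2]
E
python3 - <<'E'
from h import *
s=env.observe(); print(s["t"],s["tcp_pos"],s["tool_rot"],s["joint_pos"])
Z=dict(station=0,tray_lip=.0755,tray_in=.015,garlic_c=.131,onion_c=.1375,mug=None,glass=None,mill=0)
F={}
for n in("scene","side","wrist"):
    F[n]=env.grab_frame(n); cv2.imwrite(f"pics/{n}0.png",F[n]["pixels"])
for q,z in Z.items():
    R=[]
    for n in F:
        o=env.place_of(q,n)
        for e in o[:2]:
            print(q,n,round(e["p"],2),np.round(e["centre"],1), np.round(atz(F[n],e["centre"],z or 0),3))
        if o and o[0]["p"]>.4:R.append(ray(F[n],o[0]["centre"]))
    if len(R)>1: print("  tri",q,np.round(tri(R),3))
E
python3 -c "
import cv2,numpy as np
a=[cv2.imread(f'pics/{n}0.png') for n in('scene','side')]
cv2.imwrite('pics/a.png',cv2.resize(np.vstack(a),(400*1,600)))"
```

```text
pics
0.0 [6.24632274e-01 4.40078072e-05 2.13355165e-01] [[ 9.99999337e-01 -4.30325258e-05 -1.15043542e-03]
 [-4.28583662e-05 -9.99999988e-01  1.51410004e-04]
 [-1.15044192e-03 -1.51360598e-04 -9.99999327e-01]] [-5.47256741e+00  2.83129289e+01  7.71278588e+01  2.43653913e-03
  7.46256543e+01 -5.47075417e+00]
station scene 0.59 [259.  415.8] [ 0.53  -0.188  0.   ]
station side 0.86 [366.4 424.1] [ 0.52  -0.183  0.   ]
station wrist 0.9 [360.5 239.8] [ 0.525 -0.186  0.   ]
  tri station [ 0.524 -0.183  0.001]
tray_lip scene 0.83 [252.8 367.5] [0.547 0.002 0.076]
tray_lip scene 0.27 [260.3 414.4] [ 0.445 -0.038  0.076]
tray_lip side 0.67 [288.9 345. ] [0.543 0.009 0.076]
tray_lip side 0.38 [292.9 457.1] [ 0.662 -0.176  0.076]
tray_lip wrist 0.63 [228.1 232.3] [0.546 0.007 0.076]
  tri tray_lip [0.544 0.007 0.077]
tray_in scene 0.65 [258.1 407.2] [ 0.532 -0.15   0.015]
tray_in side 0.55 [231.2 262.2] [0.674 0.338 0.015]
  tri tray_in [0.401 0.118 0.193]
garlic_c scene 0.82 [204.9 401.7] [ 0.594 -0.201  0.131]
garlic_c scene 0.35 [255.  365.5] [0.471 0.113 0.131]
garlic_c side 0.57 [297.1 457.4] [ 0.583 -0.199  0.131]
  tri garlic_c [ 0.589 -0.197  0.13 ]
onion_c scene 0.75 [213.4 445.8] [ 0.468 -0.205  0.138]
onion_c side 0.75 [332.  421.7] [ 0.461 -0.187  0.138]
  tri onion_c [ 0.458 -0.188  0.143]
mug scene 0.61 [349.8 218.8] [0.582 0.407 0.   ]
mug side 0.59 [242.4 219.1] [0.589 0.407 0.   ]
mug side 0.23 [329.8 420.8] [ 0.603 -0.137  0.   ]
mug wrist 0.72 [280.1 442.2] [ 0.778 -0.074  0.   ]
  tri mug [0.602 0.238 0.093]
glass side 0.81 [235.2 263.6] [0.679 0.339 0.   ]
mill scene 0.58 [244.8 317.4] [ 0.781 -0.081  0.   ]
mill scene 0.54 [204.  401.9] [ 0.808 -0.54   0.   ]
mill side 0.59 [274.7 432. ] [ 0.781 -0.08   0.   ]
mill side 0.21 [288.9 345. ] [0.621 0.055 0.   ]
mill wrist 0.9 [280.4 446.5] [ 0.783 -0.074  0.   ]
  tri mill [ 0.782 -0.078 -0.001]
```

View pics/scene0.png

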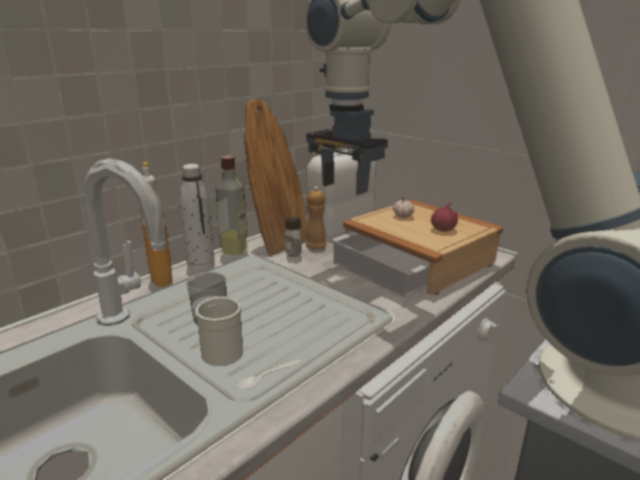

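View pics/side0.png

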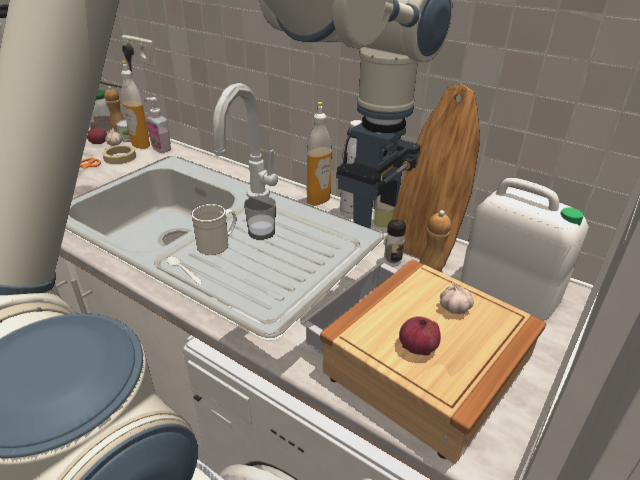

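The scene view has the garlic at about (403,208), the onion at (445,218) and the tray front at (385,262). The side view has the garlic at (457,298), the onion at (420,335), and board corners near (418,264), (545,322), (462,428) and (323,340). I'll refine the yaw of the station next.

Run:
```python
from h import *
a=cv2.imread("pics/side0.png")[245:475,300:560]; b=cv2.imread("pics/wrist0.png")
a=cv2.resize(a,None,fx=2.6,fy=2.6,interpolation=cv2.INTER_CUBIC); cv2.imwrite("pics/sidecrop.png",a)
```

```text
(no output)
```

View pics/sidecrop.png

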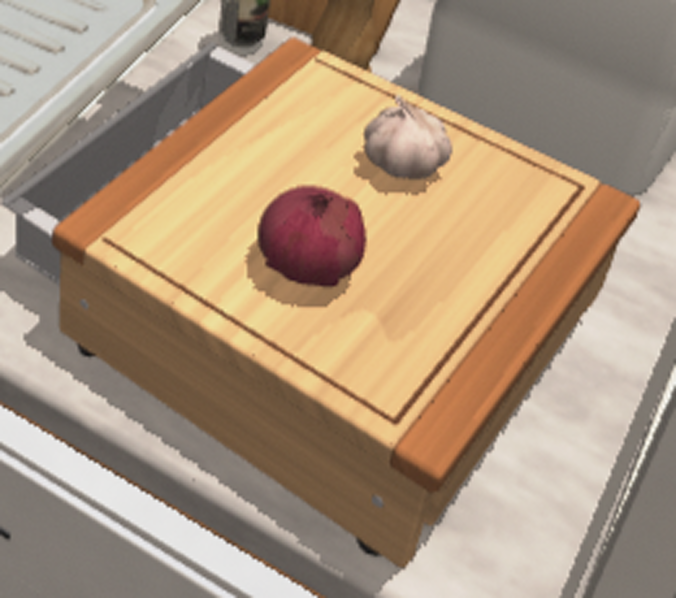

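View pics/wrist0.png

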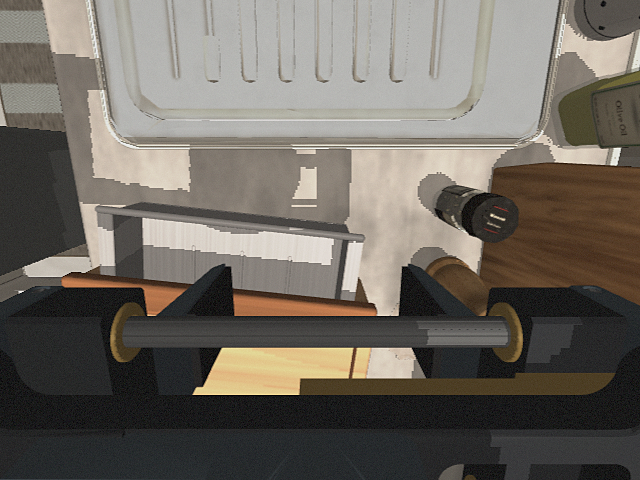

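The wrist view shows the lip running from (97,208) to (364,237), and the board edge from about (62,278) to (376,308). In the side crop the board's top corners are at (300,40), (55,232), (433,485) and (637,205).

Run:
```python
from h import *
W=env.grab_frame("wrist"); S=env.grab_frame("side")
l=[atz(W,rc,.0755) for rc in((208,97),(237,364))]; e=[atz(W,rc,.102) for rc in((278,62),(308,376))]
ang=lambda a,b: np.degrees(np.arctan2(*(b-a)[1::-1]))
print("lip",np.round(l,4),np.linalg.norm(l[1]-l[0]),ang(*l)); print("edge",np.round(e,4),np.linalg.norm(e[1]-e[0]),ang(*e))
c=np.array([(300,40),(55,232),(433,485),(637,205)])/2.6+[300,245]
C=[atz(S,p[::-1],.102) for p in c]; print(np.round(C,4)); m=np.mean(C,0);print("centre",m)
for i in range(4): print(np.linalg.norm(C[i]-C[(i+1)%4]),ang(C[i],C[(i+1)%4]))
```

```text
lip [[ 0.4223  0.0259  0.0755]
 [ 0.6702 -0.0017  0.0755]] 0.24945677916802894 -6.337296763085688
edge [[ 0.3976 -0.033   0.102 ]
 [ 0.6799 -0.0622  0.102 ]] 0.28377846279691626 -5.908457447758131
[[ 0.6766 -0.0754  0.102 ]
 [ 0.3916 -0.0387  0.102 ]
 [ 0.3555 -0.3094  0.102 ]
 [ 0.6404 -0.3414  0.102 ]]
centre [ 0.51602935 -0.19123836  0.102     ]
0.28733718682752846 172.6547057268367
0.2731391663500375 -97.60258555436124
0.28673596992924794 -6.392720084418906
0.26837598393868944 82.25603137521603
```

Estimates so far:

| Item | Value |
|---|---|
| Station origin | about (0.523, -0.185) |
| Outward direction (station -x) | (0.110, 0.994) |
| Lip | about 3 mm out |
| Garlic, station frame | (0.005, 0.067) |
| Onion, station frame | (0.010, -0.064) |

After a spin of +0.11 rad, tool x matches station y and tool y matches station x. I'll move above the gap with the fingers shut.

>>> play_rows(series=[[-30,7,20,0.05],[-60,14,50,0.11],[-84,20,83,0.11],[-84,20,83,0.11],[-84,20,83,0.11]], claw=1, force=20)

```text
t: 2.08
tcp_pos: [0.5422, -0.0201, 0.1316]
tool_rot: [[0.994, -0.11, 0.001], [-0.11, -0.994, -0.0], [0.001, -0.0, -1.0]]
force: [0.2, 0.3, 0.3]
grip_width: 0.482
```

```bash
cat >> h.py <<'E'
S0=np.array([.523,-.185]); U=np.array([-.110,-.994]); V=np.array([.994,-.110])
def st(p): d=np.array(p[:2])-S0; return np.round([d@U*1000,d@V*1000],1)
E
python3 - <<'E'
from h import *
s=env.observe(); print(s["t"],s["tcp_pos"],st(s["tcp_pos"]),s["grip_width"],s["force"])
F={n:env.grab_frame(n) for n in("side","wrist")}
for n in F:
  for q,z in(("tray_lip",.0755),("garlic_c",.131)):
    for e in env.place_of(q,n)[:1]: p=atz(F[n],e["centre"],z); print(q,n,e["p"],p,st(p))
cv2.imwrite("pics/w1.png",np.hstack([F["wrist"]["pixels"][:,:400],cv2.resize(F["side"]["pixels"][230:430,280:480],(400,480))[:,:400]]))
E
```

```text
2.075 [ 0.54215736 -0.02008281  0.13164604] [-166.     0.9] 0.4821763729033989 [0.18089357 0.27618831 0.28996211]
garlic_c side 0.77 [ 0.58643199 -0.19774273  0.131     ] [ 5.7 64.5]
tray_lip wrist 0.6 [0.54584031 0.01055223 0.0755    ] [-196.9    1.2]
garlic_c wrist 0.24 [0.54641459 0.02141152 0.131     ] [-207.7    0.6]
```

View pics/w1.png

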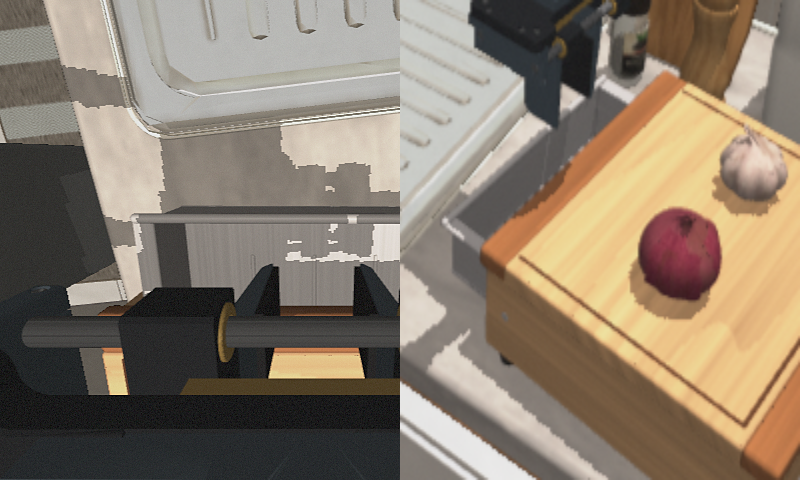

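The lip lies level in the wrist view (row 218), so the yaw is right. The side view shows the fingers above the gap. Lowering now.

>>> play_rows(series=[[0,0,15,0],[0,0,35,0],[0,0,55,0],[0,0,78,0],[0,0,78,0]])

```text
t: 3.0
tcp_pos: [0.5397, -0.0198, 0.0511]
tool_rot: [[0.994, -0.11, -0.004], [-0.11, -0.994, 0.0], [-0.004, -0.0, -1.0]]
force: [-0.7, 1.3, 1.0]
grip_width: 0.006
```

>>> play_rows(series=[[0,-5,0,0],[0,-10,0,0],[0,-16,0,0],[0,-22,0,0],[0,-30,0,0]])

```text
t: 3.62
tcp_pos: [0.5446, 0.0102, 0.0531]
tool_rot: [[0.994, -0.11, 0.001], [-0.11, -0.994, -0.0], [0.001, 0.0, -1.0]]
force: [1.1, -1.1, 0.6]
grip_width: 0.003
```

>>> play_rows(series=[[0,-12,0,0],[0,-25,0,0],[0,-38,0,0],[0,-51,0,0],[0,-64,0,0]])

```text
t: 4.25
tcp_pos: [0.5514, 0.0744, 0.0529]
tool_rot: [[0.994, -0.11, -0.0], [-0.11, -0.994, -0.0], [-0.0, 0.0, -1.0]]
force: [1.9, -2.0, -0.0]
grip_width: 0.001
```

>>> play_rows(series=[[0,-12,0,0],[0,-25,0,0],[0,-38,0,0],[0,-50,0,0],[0,-60,0,0]])

```text
t: 4.88
tcp_pos: [0.5579, 0.1339, 0.0529]
tool_rot: [[0.994, -0.11, -0.0], [-0.11, -0.994, -0.0], [-0.0, 0.0, -1.0]]
force: [1.5, -1.7, 0.0]
grip_width: 0.004
```

>>> play_rows(series=[[0,-5,0,0],[0,-9,0,0],[0,-12,0,0],[0,-15,0,0],[0,-15,0,0]])

```text
t: 5.5
tcp_pos: [0.5589, 0.1433, 0.0529]
tool_rot: [[0.994, -0.109, -0.002], [-0.109, -0.994, -0.007], [-0.001, 0.007, -1.0]]
force: [-1.2, -47.5, 9.4]
grip_width: 0.008
```

Run:
```python
from h import *
s=env.observe(); print(s["t"],s["tcp_pos"],st(s["tcp_pos"]),s["force"])
F={n:env.grab_frame(n) for n in("scene","side","wrist")}
for n in F:
  for q,z in(("tray_lip",.0755),("garlic_c",.131),("onion_c",.1375)):
    for e in env.place_of(q,n)[:1]: p=atz(F[n],e["centre"],z); print(q,n,e["p"],p,st(p))
```

```text
5.5 [0.55889572 0.14325779 0.05292971] [-330.2   -0.4] [ -1.22702388 -47.54216266   9.42723354]
garlic_c scene 0.76 [ 0.59119548 -0.19603875  0.131     ] [ 3.5 69. ]
onion_c scene 0.8 [ 0.46176724 -0.18380463  0.1375    ] [  5.5 -61. ]
tray_lip side 0.68 [0.56194508 0.15813737 0.0755    ] [-345.4    1. ]
garlic_c side 0.65 [ 0.5914645  -0.19682918  0.131     ] [ 4.2 69.4]
onion_c side 0.7 [ 0.46822769 -0.18310852  0.1375    ] [  4.1 -54.7]
tray_lip wrist 0.76 [0.56259757 0.16366104 0.0755    ] [-350.9    1. ]
```

The tray is at its stop: 47 N, with the lip about 158 mm from home. I'll back off and rise, then check how near the white jug is to the gripper body before going behind the garlic.

>>> play_rows(series=[[0,8,0,0],[0,16,0,0],[0,16,-50,0],[0,16,-110,0],[0,16,-170,0]], claw=0.6)

```text
t: 6.72
tcp_pos: [0.5574, 0.1321, 0.2247]
tool_rot: [[0.994, -0.11, -0.0], [-0.11, -0.994, 0.0], [-0.001, -0.0, -1.0]]
force: [0.9, 0.1, 0.4]
grip_width: 0.399
```

Run:
```python
from h import *
s=env.observe(); print(s["t"],s["tcp_pos"],st(s["tcp_pos"]),s["force"])
F={n:env.grab_frame(n) for n in("scene","side")}
for rc in((319,546),(303,560),(312,556)): p=atz(F["side"],rc,0); print(rc,p,st(p))
for n in F:
  for q,z in(("tray_lip",.0755),("garlic_c",.131),("onion_c",.1375)):
    for e in env.place_of(q,n)[:1]: p=atz(F[n],e["centre"],z); print(q,n,e["p"],p,st(p))
a=F["scene"]["pixels"][120:300,280:520];b=F["side"]["pixels"][170:350,290:610]
cv2.imwrite("pics/c2.png",np.vstack([cv2.resize(a,(400,300)),cv2.resize(b,(400,225))]))
```

```text
6.725 [0.55735323 0.13205207 0.22469435] [-318.9   -0.7] [0.94256407 0.08560118 0.37688193]
(319, 546) [ 0.78273033 -0.33285521  0.        ] [118.4 274.4]
(303, 560) [ 0.85175171 -0.34419903  0.        ] [122.1 344.3]
(312, 556) [ 0.81703702 -0.34433871  0.        ] [126.  309.8]
tray_lip scene 0.72 [0.56551271 0.15491191 0.0755    ] [-342.5    4.9]
onion_c scene 0.73 [ 0.46639104 -0.18910852  0.1375    ] [ 10.3 -55.8]
tray_lip side 0.82 [0.55327083 0.16031694 0.0755    ] [-346.6   -7.9]
onion_c side 0.65 [ 0.46324014 -0.18318156  0.1375    ] [  4.8 -59.6]
```

View pics/c2.png

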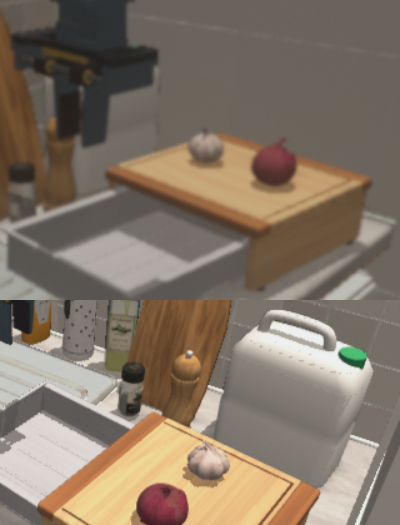

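The jug starts at about x = 0.78, so the gripper body clears it. The tray is fully out and the garlic is undisturbed. Moving behind the garlic.

>>> play_rows(series=[[10,50,0,0],[20,105,0,0],[30,160,0,0],[40,215,0,0],[50,270,0,0]])

```text
t: 7.75
tcp_pos: [0.5773, -0.1435, 0.2217]
tool_rot: [[0.994, -0.11, -0.002], [-0.11, -0.994, 0.001], [-0.002, -0.001, -1.0]]
force: [0.5, 0.2, 0.5]
grip_width: 0.395
```

>>> play_rows(series=[[8,50,0,0],[16,100,0,0],[18,118,0,0],[18,118,0,0],[18,118,0,0]])

```text
t: 8.38
tcp_pos: [0.5826, -0.2597, 0.2224]
tool_rot: [[0.994, -0.109, -0.001], [-0.109, -0.994, 0.001], [-0.001, -0.001, -1.0]]
force: [0.7, 0.3, 0.3]
grip_width: 0.401
```

Run:
```python
from h import *
s=env.observe(); print(s["t"],s["tcp_pos"],st(s["tcp_pos"]),s["force"],s["grip_width"])
F={n:env.grab_frame(n) for n in("scene","side","wrist")}
for n in F:
  for q,z in(("garlic_c",.131),("onion_c",.1375)):
    for e in env.place_of(q,n)[:1]: p=atz(F[n],e["centre"],z); print(q,n,e["p"],p,st(p))
a=F["wrist"]["pixels"];b=F["side"]["pixels"][170:410,290:610]
cv2.imwrite("pics/c3.png",np.hstack([cv2.resize(a,(400,300)),cv2.resize(b,(400,300))]))
```

```text
8.375 [ 0.58264237 -0.25971721  0.22243679] [67.7 67.5] [0.66979365 0.26829073 0.27076276] 0.40059518528528987
garlic_c scene 0.69 [ 0.58839935 -0.19647727  0.131     ] [ 4.2 66.3]
onion_c scene 0.62 [ 0.46604327 -0.19137733  0.1375    ] [ 12.6 -55.9]
garlic_c side 0.94 [ 0.58785203 -0.20201639  0.131     ] [ 9.8 66.3]
onion_c side 0.56 [ 0.46133911 -0.18479044  0.1375    ] [  6.6 -61.3]
garlic_c wrist 0.97 [ 0.58593902 -0.19623097  0.131     ] [ 4.2 63.8]
onion_c wrist 0.86 [ 0.4620607  -0.18190303  0.1375    ] [  3.6 -60.9]
```

View pics/c3.png

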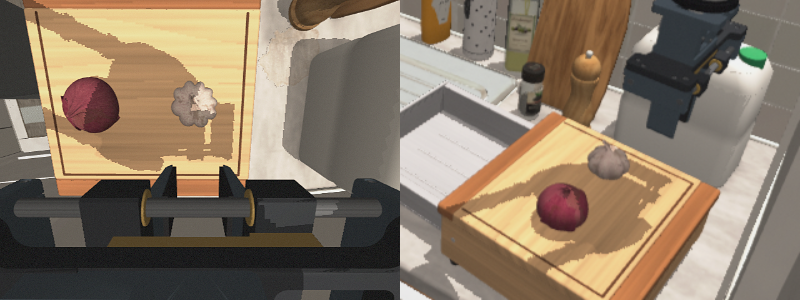

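The wrist view shows the garlic at about (194,103) in front of the fingers, with the jug's left edge near column 308 of the half-size picture. I'll check the jug clearance with a quick calculation.

Run:
```python
from h import *
W=env.grab_frame("wrist")
for z in(0,.1,.2,.25): print(z,[list(st(atz(W,rc,z))) for rc in((296,496),(90,496),(240,490))])
```

```text
0 [[np.float64(167.9), np.float64(295.5)], [np.float64(-72.0), np.float64(261.6)], [np.float64(94.8), np.float64(277.9)]]
0.1 [[np.float64(123.9), np.float64(237.6)], [np.float64(-55.1), np.float64(212.3)], [np.float64(69.3), np.float64(224.4)]]
0.2 [[np.float64(79.8), np.float64(179.6)], [np.float64(-38.1), np.float64(163.0)], [np.float64(43.9), np.float64(171.0)]]
0.25 [[np.float64(57.8), np.float64(150.7)], [np.float64(-29.6), np.float64(138.3)], [np.float64(31.2), np.float64(144.3)]]
```

The jug's near face comes out near y_s = 260 mm, and the body only reaches 155 mm, so it is clear. Descending behind the garlic.

>>> play_rows(series=[[-2,3,30,0],[-2,3,60,0],[-2,3,90,0],[-2,3,109,0],[-2,3,109,0]])

```text
t: 9.5
tcp_pos: [0.5797, -0.2634, 0.1127]
tool_rot: [[0.994, -0.11, -0.002], [-0.11, -0.994, 0.001], [-0.002, -0.001, -1.0]]
force: [-0.0, -1.0, 0.5]
grip_width: 0.398
```

>>> play_rows(series=[[0,-7,0,0],[0,-14,0,0],[0,-21,0,0],[0,-27,0,0],[0,-32,0,0]])

```text
t: 10.12
tcp_pos: [0.5841, -0.2315, 0.1141]
tool_rot: [[0.994, -0.11, 0.0], [-0.11, -0.994, -0.0], [0.0, 0.0, -1.0]]
force: [-1.0, -0.1, -0.1]
grip_width: 0.4
```

>>> play_rows(series=[[0,-5,0,0],[0,-10,0,0],[0,-15,0,0],[0,-20,0,0],[0,-25,0,0]])

```text
t: 10.75
tcp_pos: [0.5868, -0.2068, 0.1139]
tool_rot: [[0.994, -0.11, -0.0], [-0.11, -0.994, -0.0], [-0.0, 0.0, -1.0]]
force: [-0.0, -0.4, -0.2]
grip_width: 0.401
```

```bash
cat > look.py <<'E'
from h import *
s=env.observe(); print(s["t"],s["tcp_pos"],st(s["tcp_pos"]),s["force"],s["grip_width"])
F={n:env.grab_frame(n) for n in("scene","side","wrist")}
for n in F:
  for q,z in(("garlic_c",.131),("onion_c",.1375),("tray_lip",.0755)):
    for e in env.place_of(q,n)[:1]: p=atz(F[n],e["centre"],z); print(q,n,round(e["p"],2),np.round(p,3),st(p))
import sys
a=F["wrist"]["pixels"];b=F["side"]["pixels"][170:410,290:610]
cv2.imwrite("pics/%s.png"%sys.argv[1],np.hstack([cv2.resize(a,(400,300)),cv2.resize(b,(400,300))]))
E
python3 look.py d1
```

```text
10.75 [ 0.58676913 -0.20683425  0.11389982] [14.7 65.8] [-0.01909945 -0.38225479 -0.17860977] 0.40103951234419755
garlic_c scene 0.55 [ 0.595 -0.18   0.131] [-12.6  71.2]
onion_c scene 0.86 [ 0.454 -0.177  0.138] [ -0.4 -69.6]
tray_lip scene 0.67 [0.55  0.172 0.076] [-357.3  -12.5]
garlic_c side 0.71 [ 0.592 -0.167  0.131] [-25.8  66.9]
onion_c side 0.94 [ 0.458 -0.181  0.138] [  3.5 -64.7]
tray_lip side 0.61 [0.557 0.163 0.076] [-349.8   -4.6]
garlic_c wrist 0.89 [ 0.591 -0.168  0.131] [-24.1  66.1]
onion_c wrist 0.93 [ 0.462 -0.181  0.138] [  2.2 -60.8]
```

The garlic is nested against the fingers and moving with them. I'll keep pushing at a steady pace.

>>> play_rows(series=[[0,-6,0,0],[0,-12,0,0],[0,-18,0,0],[0,-24,0,0],[0,-30,0,0]])

```text
t: 11.98
tcp_pos: [0.5901, -0.1768, 0.1139]
tool_rot: [[0.994, -0.11, 0.0], [-0.11, -0.994, -0.0], [0.0, 0.0, -1.0]]
force: [0.3, -0.6, -0.7]
grip_width: 0.4
```

>>> play_rows(series=[[0,-6,0,0],[0,-12,0,0],[0,-18,0,0],[0,-24,0,0],[0,-29,0,0]])

```text
t: 12.6
tcp_pos: [0.5933, -0.1481, 0.1139]
tool_rot: [[0.994, -0.11, 0.0], [-0.11, -0.994, -0.0], [0.0, 0.0, -1.0]]
force: [-0.5, -0.1, -0.5]
grip_width: 0.402
```

>>> play_rows(series=[[0,-5,0,0],[0,-10,0,0],[0,-15,0,0],[0,-20,0,0],[0,-24,0,0]])

```text
t: 13.22
tcp_pos: [0.5958, -0.1243, 0.1139]
tool_rot: [[0.994, -0.11, -0.0], [-0.11, -0.994, 0.0], [-0.0, -0.0, -1.0]]
force: [-0.4, -0.9, 0.6]
grip_width: 0.399
```

```bash
python3 look.py d2
```

```text
13.225 [ 0.59583282 -0.12431594  0.11389467] [-68.3  65.7] [-0.44906547 -0.89541961  0.57069124] 0.39900634725596235
garlic_c scene 0.78 [ 0.609 -0.093  0.131] [-101.2   75.1]
onion_c scene 0.98 [ 0.461 -0.191  0.138] [ 12.6 -60.6]
tray_lip scene 0.93 [0.565 0.159 0.076] [-346.8    4.2]
garlic_c side 0.79 [ 0.6   -0.087  0.131] [-105.8   65.7]
onion_c side 0.84 [ 0.467 -0.181  0.138] [  2.1 -55.9]
tray_lip side 0.72 [0.551 0.152 0.076] [-338.1   -9.3]
garlic_c wrist 0.88 [ 0.6   -0.085  0.131] [-107.7   65.4]
```

View pics/d2.png

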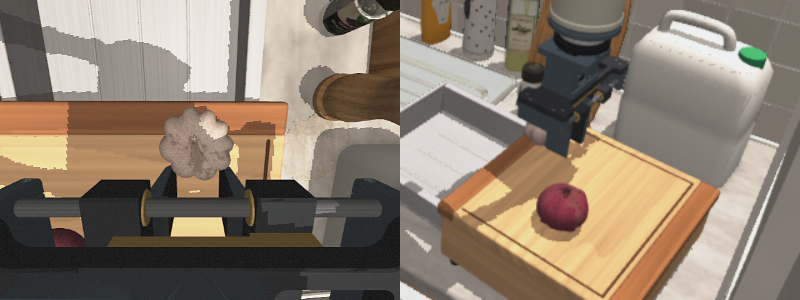

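The garlic sits upright at about (195,145) between the fingers, near the orange strip. The onion is unmoved. I'll push it slowly over the edge.

>>> play_rows(series=[[0,-4,0,0],[0,-8,0,0],[0,-12,0,0],[0,-16,0,0],[0,-20,0,0]])

```text
t: 14.45
tcp_pos: [0.5981, -0.1044, 0.1139]
tool_rot: [[0.994, -0.11, -0.0], [-0.11, -0.994, 0.0], [-0.0, -0.0, -1.0]]
force: [-1.2, 0.2, 0.8]
grip_width: 0.397
```

>>> play_rows(series=[[0,-4,0,0],[0,-8,0,0],[0,-12,0,0],[0,-16,0,0],[0,-20,0,0]])

```text
t: 15.08
tcp_pos: [0.6002, -0.0846, 0.1139]
tool_rot: [[0.994, -0.11, -0.0], [-0.11, -0.994, 0.0], [-0.0, -0.0, -1.0]]
force: [-0.6, 0.5, 0.3]
grip_width: 0.399
```

```bash
python3 look.py d3
```

```text
15.075 [ 0.60023444 -0.08457238  0.1138816 ] [-108.3   65.7] [-0.57588025  0.4979786   0.25069796] 0.39899488207232753
onion_c scene 0.69 [ 0.461 -0.179  0.138] [  0.4 -62.1]
tray_lip scene 0.58 [0.566 0.154 0.076] [-341.9    4.9]
garlic_c side 0.67 [ 0.521 -0.055  0.131] [-128.8  -16.5]
onion_c side 0.83 [ 0.467 -0.18   0.138] [  0.9 -55.8]
tray_lip side 0.87 [0.563 0.154 0.076] [-341.1    2.4]
garlic_c wrist 0.89 [ 0.608 -0.018  0.131] [-175.7   66.1]
```

View pics/d3.png

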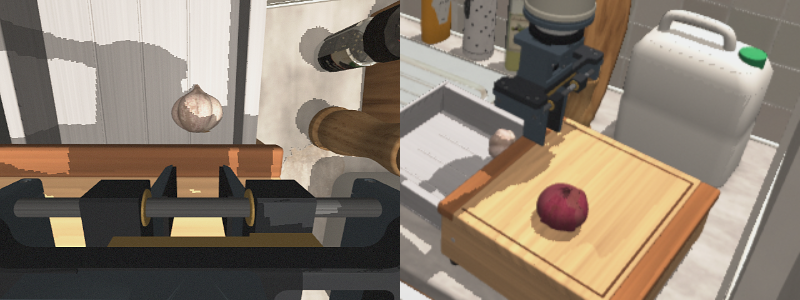

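Run:
```python
from h import *
R=[]
for n in("scene","side","wrist"):
    f=env.grab_frame(n)
    for e in env.place_of("garlic_c",n)[:1]: print(n,e); R.append(ray(f,e["centre"])); p=atz(f,e["centre"],.044); print(p,st(p))
if len(R)>1: print(tri(R),st(tri(R)))
```

```text
scene {'centre': [245.2, 351.7], 'p': 0.7}
[ 0.64663029 -0.06427807  0.044     ] [-133.6  109.6]
wrist {'centre': [209.6, 349.2], 'p': 0.7}
[ 0.62772074 -0.05229341  0.044     ] [-143.4   89.5]
[ 0.62957978 -0.0483042   0.05422078] [-147.6   90.9]
```

The garlic has dropped into the tray: wrist view (197,110), lying on its side, with the tray still out. Next I'll rise, go round to the outside of the lip and descend there with the fingers shut.

>>> play_rows(series=[[0,0,-40,0],[0,0,-90,0],[-10,-45,-95,0],[-22,-95,-95,0],[-34,-145,-95,0]], claw=1)

```text
t: 16.6
tcp_pos: [0.5821, 0.0643, 0.2092]
tool_rot: [[0.994, -0.11, 0.0], [-0.11, -0.994, 0.0], [0.0, -0.0, -1.0]]
force: [0.7, 0.5, -0.8]
grip_width: 0.005
```

>>> play_rows(series=[[-10,-45,0,0],[-22,-90,0,0],[-32,-138,0,0],[-32,-138,0,0],[-32,-138,0,0]])

```text
t: 17.23
tcp_pos: [0.5656, 0.2034, 0.2088]
tool_rot: [[0.994, -0.109, -0.0], [-0.109, -0.994, -0.0], [-0.0, 0.0, -1.0]]
force: [0.5, -0.5, -0.5]
grip_width: 0.006
```

```bash
python3 look.py d4
python3 - <<'E'
from h import *
for n in("scene","side","wrist"):
    f=env.grab_frame(n)
    for q in("garlic_c","tray_lip","teaspoon","glass","mug"):
      for e in env.place_of(q,n)[:1]:
        p=atz(f,e["centre"],dict(garlic_c=.044,tray_lip=.0755).get(q,0)); print(n,q,round(e["p"],2),np.round(p,3),st(p))
E
```

```text
17.225 [0.56561188 0.20335876 0.2088013 ] [-390.7   -0.4] [ 0.46413613 -0.53369694 -0.49675685] 0.006226465873644663
garlic_c scene 0.77 [0.509 0.102 0.131] [-283.9  -45.2]
onion_c scene 0.95 [ 0.461 -0.199  0.138] [ 20.9 -60.2]
tray_lip scene 0.86 [0.554 0.169 0.076] [-355.3   -8.2]
tray_lip side 0.84 [0.566 0.167 0.076] [-354.5    3.9]
tray_lip wrist 0.95 [0.562 0.161 0.076] [-348.     0.6]
scene garlic_c 0.63 [ 0.627 -0.055  0.044] [-140.9   89.3]
scene tray_lip 0.79 [0.569 0.159 0.076] [-347.1    7.5]
scene teaspoon 0.81 [0.459 0.394 0.   ] [-568.  -127.5]
scene mug 0.76 [0.583 0.406 0.   ] [-594.4   -5.9]
side garlic_c 0.49 [ 0.485 -0.194  0.044] [ 12.9 -37.1]
side tray_lip 0.67 [ 0.693 -0.102  0.076] [-101.4  160.1]
side teaspoon 0.49 [0.449 0.38  0.   ] [-553.3 -136.1]
side glass 0.74 [0.68  0.343 0.   ] [-542.2   98.4]
side mug 0.74 [ 0.599 -0.142  0.   ] [-51.1  71.1]
wrist tray_lip 0.69 [0.563 0.164 0.076] [-351.4    0.9]
wrist teaspoon 0.6 [0.463 0.39  0.   ] [-564.8 -123. ]
wrist glass 0.43 [0.777 0.021 0.   ] [-233.1  229.3]
wrist mug 0.63 [0.58  0.406 0.   ] [-594.1   -8.7]
```

View pics/d4.png

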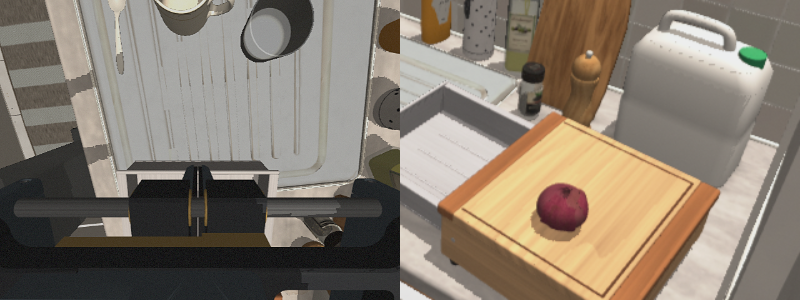

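The drainer items are undisturbed, and the garlic lies in the tray at about x_s = -142, y_s = 89. Descending outside the lip, then pushing the tray home.

>>> play_rows(series=[[0,0,40,0],[0,0,85,0],[0,0,130,0],[0,0,152,0],[0,0,152,0]])

```text
t: 19.35
tcp_pos: [0.5647, 0.2034, 0.0555]
tool_rot: [[0.994, -0.11, -0.003], [-0.11, -0.994, -0.001], [-0.003, 0.001, -1.0]]
force: [0.5, -0.3, 0.3]
grip_width: 0.006
```

>>> play_rows(series=[[0,8,0,0],[0,16,0,0],[0,24,0,0],[0,32,0,0],[0,40,0,0]])

```text
t: 19.98
tcp_pos: [0.5615, 0.1633, 0.0572]
tool_rot: [[0.994, -0.11, 0.001], [-0.11, -0.994, 0.0], [0.001, -0.0, -1.0]]
force: [0.3, 2.6, 1.7]
grip_width: 0.009
```

>>> play_rows(series=[[0,9,0,0],[0,18,0,0],[0,27,0,0],[0,36,0,0],[0,45,0,0]])

```text
t: 20.6
tcp_pos: [0.5563, 0.1185, 0.0569]
tool_rot: [[0.994, -0.11, -0.0], [-0.11, -0.994, -0.0], [-0.0, 0.0, -1.0]]
force: [1.3, 0.9, 0.1]
grip_width: 0.004
```

>>> play_rows(series=[[0,9,0,0],[0,18,0,0],[0,27,0,0],[0,36,0,0],[0,45,0,0]])

```text
t: 21.22
tcp_pos: [0.5512, 0.0738, 0.0569]
tool_rot: [[0.994, -0.11, -0.0], [-0.11, -0.994, -0.0], [-0.0, 0.0, -1.0]]
force: [0.1, 1.2, 2.2]
grip_width: 0.008
```

>>> play_rows(series=[[0,9,0,0],[0,18,0,0],[0,26,0,0],[0,33,0,0],[0,38,0,0]])

```text
t: 21.85
tcp_pos: [0.5471, 0.0362, 0.0569]
tool_rot: [[0.994, -0.11, -0.0], [-0.11, -0.994, 0.0], [-0.0, 0.0, -1.0]]
force: [0.2, 1.9, 0.5]
grip_width: 0.001
```

>>> play_rows(series=[[0,4,0,0],[0,7,0,0],[0,10,0,0],[0,13,0,0],[0,13,0,0]])

```text
t: 22.48
tcp_pos: [0.5459, 0.0248, 0.0569]
tool_rot: [[0.994, -0.11, 0.0], [-0.11, -0.994, 0.002], [-0.0, -0.002, -1.0]]
force: [0.8, 14.2, -0.5]
grip_width: 0.006
```

>>> play_rows(series=[[0,2,0,0],[0,4,0,0],[0,4,0,0]])

```text
t: 22.85
tcp_pos: [0.5458, 0.0241, 0.0571]
tool_rot: [[0.994, -0.111, 0.001], [-0.111, -0.994, 0.006], [0.0, -0.006, -1.0]]
force: [2.9, 49.7, 0.9]
grip_width: 0.003
```

>>> play_rows(series=[[0,-10,0,0],[0,-40,0,0],[0,-60,-40,0],[0,-75,-95,0],[0,-75,-150,0]])

```text
t: 23.48
tcp_pos: [0.5536, 0.0951, 0.2086]
tool_rot: [[0.994, -0.109, 0.0], [-0.109, -0.994, -0.0], [0.0, 0.0, -1.0]]
force: [1.0, 0.4, -0.4]
grip_width: 0.005
```

Run:
```python
from h import *
s=env.observe(); print(s["t"],st(s["tcp_pos"]),s["tcp_pos"],s["force"])
F={}
for n in("scene","side","wrist"):
    f=F[n]=env.grab_frame(n)
    for q in("garlic_c","tray_lip","onion_c"):
      for e in env.place_of(q,n)[:1]:
        p=atz(f,e["centre"],dict(garlic_c=.044,tray_lip=.0755,onion_c=.1375).get(q,0)); print(n,q,round(e["p"],2),np.round(p,3),st(p))
cv2.imwrite("pics/e.png",np.hstack([cv2.resize(F["wrist"]["pixels"],(400,300)),cv2.resize(F["side"]["pixels"][170:410,290:610],(400,300))]))
```

```text
23.475 [-281.8   -0.4] [0.5535601  0.09509489 0.20859774] [ 0.96781479  0.40271849 -0.35024361]
scene tray_lip 0.78 [ 0.561 -0.013  0.076] [-175.2   19. ]
scene onion_c 0.77 [ 0.463 -0.175  0.137] [ -3.7 -60.4]
side tray_lip 0.82 [0.54  0.001 0.076] [-186.6   -3.2]
side onion_c 0.72 [ 0.461 -0.186  0.138] [  8.1 -61.1]
```

View pics/e.png

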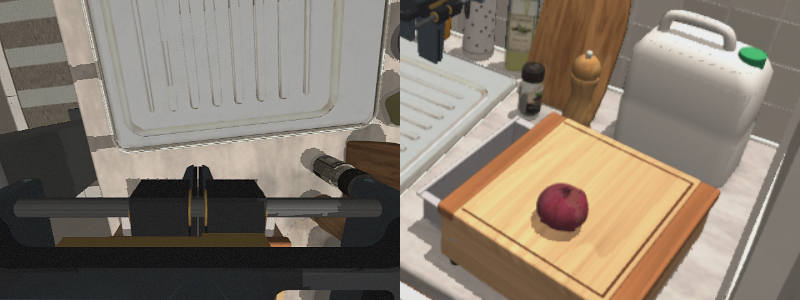

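The stop force came at 50 N with the fingertip where a home tray puts it (x_s = -211). The side view shows only the narrow front gap, with the onion in place at (562,207) and no garlic outside. I'll let things settle, then hand in.

>>> play_rows(series=[[0,0,-10,0],[0,0,-10,0],[0,0,-10,0],[0,0,-10,0],[0,0,-10,0]])

```text
t: 24.7
tcp_pos: [0.5536, 0.0943, 0.2168]
tool_rot: [[0.994, -0.11, -0.0], [-0.11, -0.994, -0.0], [-0.0, 0.0, -1.0]]
force: [0.2, -0.1, 0.1]
grip_width: 0.006
```

```bash
python3 -c "
from plant import env
print(env.sign_off())"
```

```text
the job is handed in; nothing more can be done
None
```

I finished all the steps and handed the job in at about 25 s of the 58 s allowed; no verdict came back.

- **Tray out:** I hooked the lip with the shut fingers and drew the tray out until it met its stop at 47 N. The lip measured about 158 mm from home, with the garlic still on the board.
- **Garlic in:** I pushed the garlic across the board between half-open fingers, and it dropped into the tray. The pictures then showed it lying on its side against the tray's far side wall, about 142 mm out from the board's centre.
- **Tray home:** I pushed on the lip's outer face until it met the home stop at 50 N, at the fingertip position expected for a closed tray.

**Last checks:**
- **Onion:** It was still in place on the board.
- **Drainer and back of the worktop:** Mug, glass and teaspoon were found where they started before the tray was closed. The mill and spice jar looked untouched in the last picture.
- **Robot:** It was clear, with almost no force on the wrist.
- **Not confirmed:** With the tray home, the garlic is hidden under the board, so I could not see it at the end.
- **Disagreed:** The last camera estimates of the lip were off: 187 mm from the board's centre in the side view and 175 mm in the scene view, where 192 mm is home. The lip was partly hidden and the scene point also lay off to one side, so I relied on the contact position.

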